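# Hang the mug on the free cup hook under the shelf

### The job

Put the blue mug away: hang it by its handle on the free cup hook under the little wooden shelf, next to the white mug, and leave it hanging there at rest. Keep the white mug on its hook, and do not shove or knock over the loose things on the worktop.

Things in the scene. Friction and masses are not known exactly. Their poses are not given: they have to be found in the camera images.
- blue_mug: blue mug to put away, upright on the worktop: 66 mm across, 92 mm tall, 4 mm wall, open top, about 0.26 kg, one fixed handle. Origin: centre of the underside; z up through the mouth, x out through the handle. Centre of mass about x = 7, z = 38 mm. The handle, a D-shaped loop of 10 mm round bar in the x-z plane, reaches from the wall at z = 82 out to x = 71 and back to the wall at z = 22
- blue_mug_eye (a point): middle of the opening of the blue mug's handle (mug frame x = 47, y = 0, z = 56 mm; mug's axes). The opening is 28 mm wide (x = 33 to 61 mm, from the mug's wall to the bar) and at most 50 mm tall; it is seen through along the mug's y
- blue_mug_corner (a point): inside corner of that opening, at the top and outside, on the bar's inner face (mug frame x = 57.5, y = 0, z = 74.5 mm): here the mug comes to hang
- shelf: low wooden shelf fixed on the worktop: board 400 mm long (y), 166 mm deep (x = -36, its front edge, to 130), underside at z = 272 mm, 18 mm thick; black tube frames at y = +/-185 mm, uprights at the back (x = 116), rails on the worktop and under the board. Origin on the worktop below the row of hooks; x to the back, y to the left. It may stand turned. Jars and a box stand fixed on top
- free_hook (a point): seat of the free hook: top of the wire at the bottom of its bend, 58 mm below the board and 36 mm behind its front edge; shelf's axes. The hook is a brass J of 6 mm wire in the shelf's y-z plane: shank 12.5 mm to the left (+y) of the seat, half-round bend 19 mm wide inside, tip on the right (-y). A handle goes on from the right, over the tip, and down into the bend
- free_hook_tip (a point): centre of the 9 mm ball on the tip of the free hook: 15.5 mm right (-y) of the seat and 10 mm above it
- taken_hook (a point): seat of the other hook, of the same shape, 156 mm to the left; the white mug hangs on it
- white_mug: white mug of the same shape as the blue one, hanging loose by its handle on the other hook, its mouth towards the robot and slanting up, its axis about 56 degrees from vertical; frame as the blue mug's
- white_mug_eye (a point): middle of the opening of the white mug's handle, as on the blue mug
- tin: small oblong spread tub, 63 x 105 x 26 mm, loose; origin: centre of the underside
- salt: white salt shaker, 44 mm across, 90 mm tall, loose; origin: centre of the underside
- jam_jar: jam jar with grey lid, 66 mm across, 88 mm tall, loose; origin: centre of the underside

How it is judged (in metres and radians):
At the end, for the whole second after the job is handed in: The free hook's wire passes through the blue mug's handle and carries the mug at rest: the middle of the handle opening is below the hook's seat, within 32 mm of it and 12 mm sideways. The white mug still hangs on its hook (distance between blue_mug_eye and free_hook below 0.032 m and z of blue_mug_eye in the frame of free_hook below 0 m and y of blue_mug_eye in the frame of free_hook between -0.012 and 0.012 m and contact force between blue_mug and shelf above 0.8 N and linear speed of blue_mug below 0.05 m/s and angular speed of blue_mug below 0.6 rad/s and distance between white_mug_eye and taken_hook below 0.032 m); the robot touches nothing.
It fails at once if the white mug comes off its hook (distance between white_mug_eye and taken_hook above 0.045 m).
It fails at once if a loose bystander (tub, salt shaker, jam jar) is shoved more than 30 mm or knocked over (distance of any of tin, salt, jam_jar from where it was at the start of the episode above 0.03 m or angle between any of salt, jam_jar's own z axis and vertical above 0.6 rad).
It also fails if it takes over 50 s, if anything falls off the work surface, if the arm or the gripper's body presses on something with over 40 N, if the wrist force passes 120 N, or if a joint passes its speed limit or range.

### The arm

A 7-joint arm with a two-finger parallel gripper is mounted at the origin on a cart in front of the work surface, level with it; the furniture and walls round the work are solid. World frame = base frame: x ahead of the robot, y to its left, z up, the work surface at z = 0. Lengths are in mm, angles in rad, forces in N, time in s.
With the tool pointing down it reaches from about 400 to 900 mm from the base axis. Payload 5.6 kg.
Tool frame: the origin (TCP) lies between the finger pads; the fingertips stand 11 mm ahead of it and the grasp point (between the pads) lies 8 mm behind it; z points along the fingers, y is the line along which they close (so a half turn about z gives the same grasp; the last joint's range is limited). The gripper opens to 92 mm and grips with 3 to 60 N. Pads are 20 mm wide; open, the fingers measure 128 mm over their backs; the gripper's body (75 mm by 189 mm) begins 69 mm behind the grasp point.
Start: joints at [1.277, 0.468, -0.012, 1.603, 0.006, 1.071, -0.056], TCP at [161.273, -629.683, 192.392] pointing down, gripper open.
Joint ranges: [-2.53, 2.53], [-0.31, 2.02], [-1.57, 1.55], [0.28, 2.44], [-1.29, 4.43], [0.15, 1.84], [-2.92, 2.92]. Speed limits (rad/s): [2.57, 2.57, 3.14, 3.14, 3.14, 3.14, 3.14].

### API

Orientations are given as a 3x3 rotation matrix whose columns are the frame's x, y, z axes.
In Python, from workcell import monitor, read_camera, calibration, ticket gives the robot as it stands. The module is installed in compiled form; this text tells all that it offers.
- The arm moves only by the tool arm_command, never from a script. Its argument "series" is a list of rows, each an object of numbers: "dx", "dy", "dz": the shift along the tool's x, y, z in mm; "wx", "wy", "wz": the turn, a rotation vector about the tool's x, y, z in rad; "fingers": the finger opening in mm, from 0 to 91.9. A call has exactly 10 rows; each row shifts and turns the commanded pose from where the row before left it, along the tool's axes as they then stand; what a row does not reach is not made up. A row lasts 1/10 s, in which the tool goes at most 50 mm and 8.59 degrees, less where a joint would pass 70% of its speed; a pose out of reach is approached as far as the arm can. A call is refused whole if a number of a shift passes 50 or a number of a turn 0.15, either way. A call with a gripper value outside its range is refused whole. The fingers move at their own pace and stop on an object; the grip force is fixed at half the most. Time passes only in rows, so rows that do not move let the fingers close, or fill a call up. It gives the time, the measured TCP pose, the force, the opening and the grip force at its end, in the units of the state.
- monitor.state(): the state, without advancing time (a new reading comes with each control period).
- read_camera(name): name is "scene" or "top" or "wrist"; returns the picture (384x512x3 uint8, red, green, blue); there is no depth.
- calibration(name): a dict with "fx", "fy", "cx", "cy" (pixels), "pose" (4x4, takes a point from camera to world coordinates); the wrist camera has in their place "hand_eye" (4x4, takes a point from camera to tool coordinates, whose origin is the TCP and whose axes are the flange's). Camera axes: x right, y down, z forward; pixel columns grow to the right and rows downward; lengths in mm; the calibration is good to about 2 mm. The wrist camera is an equidistant fisheye: a pixel r from the principal point sees the ray r / f radians off the axis. A picture is of the moment at which its call begins: read the wrist's pose just before it. calibration takes no time and is no camera call.
- ticket.close_job(): hands the job in; it is judged then, once.
The state is a dict: "clock": time; "qpos": joint angles; "qvel": joint speeds; "effort": joint torques, N m; "position": TCP position; "tcp_rot": TCP orientation; "wrist_force": force on the tool from outside, world axes, zero at the start; "torque": the same for the moment, N m; "finger_gap": finger opening in mm; "gripper_force": force on a finger pad.
Only numpy, scipy, OpenCV 4.12 (cv2) and the standard library are available. Lean on these libraries where they do the work, as an engineer would, in place of code of your own. Each camera call takes 0.05 s, during which the arm holds its last target. There are 200 camera calls.

## Working session

There is one attempt and no reset: what is moved stays moved. The work goes in short steps, Python scripts to look and compute and a tool call to move; the robot and the scene stay as the last step left them, time stands still between calls to the robot, and variables do not carry over. Pictures are saved under pics/ and viewed, at most 10 in all, crops included, and the job is handed in when it is done.

Besides the shell and the picture viewer there is one more tool, called after "Request:" by a JSON object that holds its "method" and its "body", one argument or row to a line. arm_command: Moves the arm, as the interface text tells. Its arguments: {"type":"object","properties":{"series":{"type":"array"}},"required":["series"]}

```bash
mkdir -p pics; python3 - <<'E'
from workcell import monitor, read_camera, calibration
import numpy as np, cv2
np.set_printoptions(precision=3,suppress=True)
s=monitor.state();print(s['clock'],s['position'],s['tcp_rot'])
for n in('scene','top','wrist'):
    cv2.imwrite(f'pics/{n}0.png',read_camera(n)[:,:,::-1]);c=calibration(n);print(n,c)
a=cv2.imread('pics/scene0.png');b=cv2.imread('pics/top0.png')
cv2.imwrite('pics/both.png',cv2.resize(np.vstack([a,b]),(400*512//384*1,800))[:600] if 0 else a)
E
```

```text
0.0 [ 161.088 -629.07   191.44 ] [[ 0.969  0.248 -0.001]
 [ 0.248 -0.969  0.002]
 [-0.    -0.002 -1.   ]]
scene {'fx': 457.5087733570181, 'fy': 457.5087733570181, 'cx': 254.29600272150122, 'cy': 181.04651669993234, 'pose': array([[  -0.694,   -0.431,    0.577, -197.425],
       [  -0.72 ,    0.44 ,   -0.537,  750.991],
       [  -0.022,   -0.788,   -0.615,  929.892],
       [   0.   ,    0.   ,    0.   ,    1.   ]])}
top {'fx': 422.59931156194716, 'fy': 422.59931156194716, 'cx': 253.5021513710682, 'cy': 195.36228480391546, 'pose': array([[   0.001,   -0.997,    0.081,  422.142],
       [  -1.   ,   -0.001,    0.007,   55.257],
       [  -0.007,   -0.081,   -0.997, 1580.094],
       [   0.   ,    0.   ,    0.   ,    1.   ]])}
wrist {'fx': 297.3186396354542, 'fy': 297.3186396354542, 'cx': 258.7744292084395, 'cy': 193.30112018795518, 'hand_eye': array([[   0.   ,   -0.964,   -0.267,   75.088],
       [   1.   ,    0.   ,   -0.   ,   -0.089],
       [   0.   ,   -0.267,    0.964, -192.645],
       [   0.   ,    0.   ,    0.   ,    1.   ]])}
```

View pics/scene0.png

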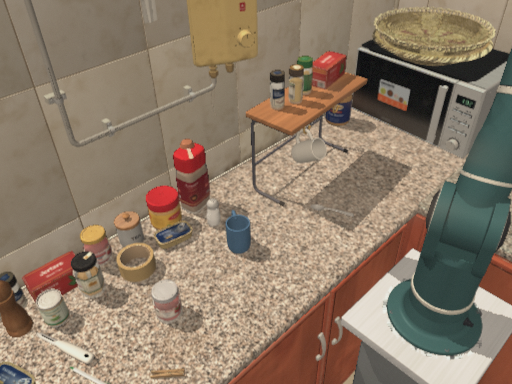

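View pics/top0.png

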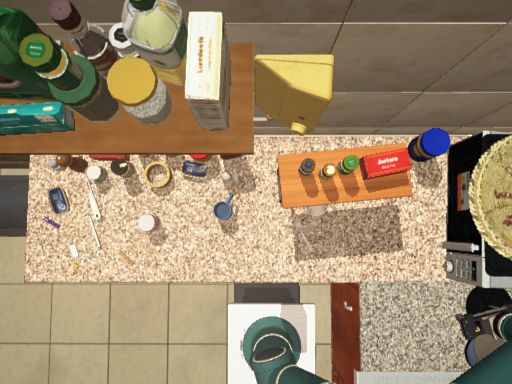

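Scene view: blue mug at (238,233) with its handle away from the camera, salt at (213,212), tub at (173,236), shelf board at (250-365, 75-130), white mug at (309,148). Top view: mug at (222,212) with its handle towards (231,200), board corners near (283,207) and (413,198). Next I measure these.

```bash
cat > h.py <<'E'
from workcell import monitor, read_camera, calibration
import numpy as np, cv2
np.set_printoptions(precision=3,suppress=True)
def ray(name,uv,st=None):
    c=calibration(name); uv=np.atleast_2d(uv).astype(float)
    x=(uv[:,0]-c['cx'])/c['fx']; y=(uv[:,1]-c['cy'])/c['fy']
    if name=='wrist':
        t=np.hypot(x,y)+1e-12; d=np.c_[np.sin(t)*x/t,np.sin(t)*y/t,np.cos(t)]
        T=np.eye(4);T[:3,:3]=st['tcp_rot'];T[:3,3]=st['position'];P=T@c['hand_eye']
    else: d=np.c_[x,y,np.ones_like(x)];P=c['pose']
    return P[:3,3],d@P[:3,:3].T
def onz(name,uv,z,st=None):
    o,d=ray(name,uv,st); return o+d*((z-o[2])/d[:,2])[:,None]
def proj(name,p,st=None):
    c=calibration(name);P=c.get('pose')
    if name=='wrist':
        T=np.eye(4);T[:3,:3]=st['tcp_rot'];T[:3,3]=st['position'];P=T@c['hand_eye']
    q=(np.atleast_2d(p)-P[:3,3])@P[:3,:3]
    if name=='wrist':
        r=np.hypot(q[:,0],q[:,1]);t=np.arctan2(r,q[:,2]);xy=q[:,:2]/r[:,None]*t[:,None]
    else: xy=q[:,:2]/q[:,2:]
    return xy*c['fx']+[c['cx'],c['cy']]
def blob(m,box=None):
    m=m.astype(np.uint8)
    if box: k=np.zeros_like(m);k[box[1]:box[3],box[0]:box[2]]=1;m=m*k
    cs,_=cv2.findContours(m,cv2.RETR_EXTERNAL,cv2.CHAIN_APPROX_NONE)
    return max(cs,key=cv2.contourArea)
E
python3 - <<'E'
from h import *
top=cv2.imread('pics/top0.png');sc=cv2.imread('pics/scene0.png')
def board(img,box):
    h=cv2.cvtColor(img,cv2.COLOR_BGR2HSV)
    m=(h[...,0]>=5)&(h[...,0]<=16)&(h[...,1]>110)&(h[...,2]>90)
    c=blob(m,box);return cv2.convexHull(c)
c=board(top,(265,135,425,220));e=cv2.approxPolyDP(c,5,True)[:,0];print('top board',e.tolist());print(onz('top',e,290))
c=board(sc,(240,60,375,140));e=cv2.approxPolyDP(c,4,True)[:,0];print('scene board',e.tolist());print(onz('scene',e,290))
for n,img,box in(('top',top,(200,190,245,230)),('scene',sc,(215,205,260,260))):
    h=cv2.cvtColor(img,cv2.COLOR_BGR2HSV)
    m=(h[...,0]>95)&(h[...,0]<125)&(h[...,1]>90)
    c=blob(m,box);print(n,cv2.boundingRect(c),cv2.contourArea(c))
    b=img[box[1]:box[3],box[0]:box[2]];
    cv2.imwrite(f'pics/m_{n}.png',cv2.resize(b,None,fx=8,fy=8,interpolation=cv2.INTER_NEAREST))
a=cv2.imread('pics/m_top.png');b=cv2.imread('pics/m_scene.png');H=440
a=cv2.copyMakeBorder(a,0,H-a.shape[0],0,0,0);w=sc[115:190,270:350]
cv2.imwrite('pics/crop1.png',np.hstack([a[:,:360],b]))
E
```

```text
top board [[405, 143], [411, 195], [282, 206], [278, 155]]
[[ 689.147 -403.631  290.   ]
 [ 528.113 -417.434  290.   ]
 [ 494.194  -23.283  290.   ]
 [ 651.746  -11.64   290.   ]]
scene board [[366, 78], [349, 100], [292, 134], [246, 116], [246, 111], [285, 88], [344, 71]]
[[ 531.314 -421.545  290.   ]
 [ 481.795 -267.212  290.   ]
 [ 476.041  -15.138  290.   ]
 [ 630.918    4.322  290.   ]
 [ 651.454  -14.912  290.   ]
 [ 669.079 -195.232  290.   ]
 [ 613.013 -415.828  290.   ]]
top (230, 212, 1, 1) 0.0
scene (234, 231, 1, 1) 0.0
```

View pics/crop1.png

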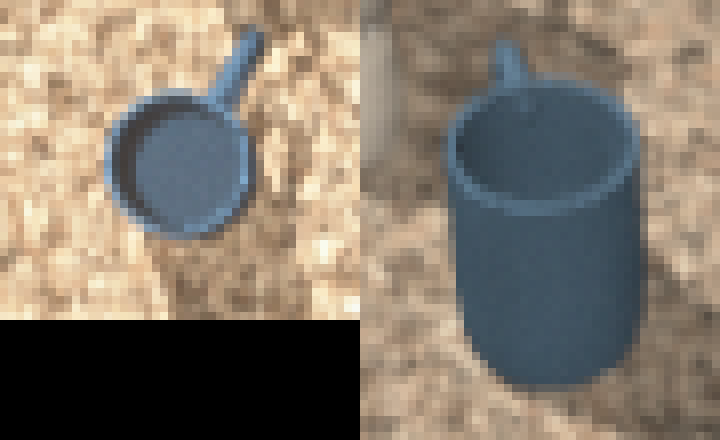

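```bash
python3 - <<'E'
from h import *
print(onz('top',[[222,210.1]],92),onz('scene',[[237.6,222.6]],92), 'tip',onz('top',[[231.4,194.3]],65))
# crop handle near pixel in scene
print(onz('scene',[[215+(507-360)/8-.5,205+42/8-.5]],82))
yd=np.array([-.086,.996]);xd=np.array([.996,.086]);m=np.array([511,-220])+36*xd
for s in(78,-78):
    p=m+s*yd;print(p,proj('scene',[[*p,214]]),proj('top',[[*p,214]]))
st=monitor.state();print(proj('wrist',[[*p,214],[240,110,92]],st),st['clock'])
E
```

```text
[[490.641 176.119  92.   ]] [[490.457 175.666  92.   ]] tip [[548.798 144.866  65.   ]]
[[546.743 142.903  82.   ]]
[ 540.148 -139.216] [[303.614 131.68 ]] [[316.296 193.172]]
[ 553.564 -294.592] [[333.16  111.203]] [[364.228 189.071]]
[[  54.835 -184.513]
 [ -94.37    63.085]] 0.15
```

View pics/wrist0.png

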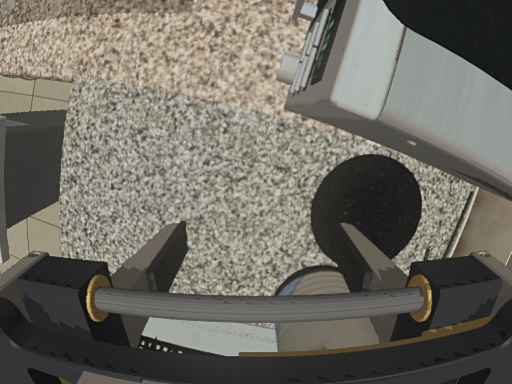

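Both views agree on the mug at (490.5, 176), with the handle yaw at about −0.52 rad. The hook estimate is (554, −295, 214), with the shelf yaw at about 0.086. The wrist view shows only the counter and microwave, so I start moving.

Request:
{"method": "arm_command", "body": {
  "series": [
    {"dx":24,"dy":-24,"fingers":91},
    {"dx":25,"dy":-25,"fingers":91},
    {"dx":25,"dy":-25,"fingers":91},
    {"dx":25,"dy":-25,"fingers":91},
    {"dx":25,"dy":-25,"fingers":91},
    {"dx":25,"dy":-25,"fingers":91},
    {"dx":25,"dy":-25,"fingers":91},
    {"dx":25,"dy":-25,"fingers":91},
    {"dx":25,"dy":-25,"fingers":91},
    {"dx":25,"dy":-25,"fingers":91}
  ]
}}

```text
invalid input
```

Request:
{"method": "arm_command", "body": {
  "series": [
    {"dx":13,"dy":-36,"fingers":91},
    {"dx":13,"dy":-36,"fingers":91},
    {"dx":13,"dy":-36,"fingers":91},
    {"dx":13,"dy":-36,"fingers":91},
    {"dx":13,"dy":-36,"fingers":91},
    {"dx":13,"dy":-36,"fingers":91},
    {"dx":13,"dy":-36,"fingers":91},
    {"dx":13,"dy":-36,"fingers":91},
    {"dx":13,"dy":-36,"fingers":91},
    {"dx":13,"dy":-36,"fingers":91}
  ]
}}

```text
invalid input
```

Request:
{"method": "arm_command", "body": {
  "series": [
    {"wz":0.11,"fingers":91},
    {"wz":0.11,"fingers":91},
    {"wz":0.11,"fingers":91},
    {"wz":0.11,"fingers":91},
    {"wz":0.11,"fingers":91},
    {"wz":0.11,"fingers":91},
    {"wz":0.11,"fingers":91},
    {"wz":0,"fingers":91},
    {"wz":0,"fingers":91},
    {"wz":0,"fingers":91}
  ]
}}

```text
invalid input
```

```bash
python3 - <<'E'
from h import *
st=monitor.state();im=read_camera('wrist')[:,:,::-1];cv2.imwrite('pics/wrist1.png',im)
print(st['clock'],st['position'],st['tcp_rot'],st['qpos']);p=proj('wrist',[[490.5,176,92],[548,144,65]],st);print(p)
R=st['tcp_rot'];print((np.array([490.5,176,92])-st['position'])@R)
E
```

```text
0.15 [ 161.131 -629.236  191.676] [[ 0.969  0.248 -0.   ]
 [ 0.248 -0.969  0.001]
 [-0.    -0.001 -1.   ]] [ 1.277  0.468 -0.012  1.603  0.006  1.071 -0.056]
[[-73.936 -48.099]
 [-49.814 -71.315]]
[ 518.866 -698.209  100.53 ]
```

View pics/wrist1.png

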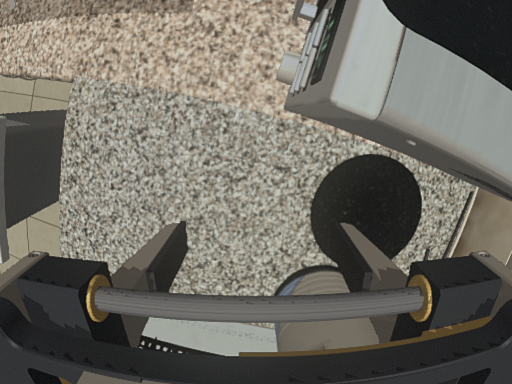

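The wrist picture is unchanged because all three calls were refused. I'll give every key in each row.

Request:
{"method": "arm_command", "body": {
  "series": [
    {"dx":24,"dy":-24,"dz":0,"wx":0,"wy":0,"wz":0,"fingers":91},
    {"dx":25,"dy":-25,"dz":0,"wx":0,"wy":0,"wz":0,"fingers":91},
    {"dx":25,"dy":-25,"dz":0,"wx":0,"wy":0,"wz":0,"fingers":91},
    {"dx":25,"dy":-25,"dz":0,"wx":0,"wy":0,"wz":0,"fingers":91},
    {"dx":25,"dy":-25,"dz":0,"wx":0,"wy":0,"wz":0,"fingers":91},
    {"dx":25,"dy":-25,"dz":0,"wx":0,"wy":0,"wz":0,"fingers":91},
    {"dx":25,"dy":-25,"dz":0,"wx":0,"wy":0,"wz":0,"fingers":91},
    {"dx":25,"dy":-25,"dz":0,"wx":0,"wy":0,"wz":0,"fingers":91},
    {"dx":25,"dy":-25,"dz":0,"wx":0,"wy":0,"wz":0,"fingers":91},
    {"dx":25,"dy":-25,"dz":0,"wx":0,"wy":0,"wz":0,"fingers":91}
  ]
}}

```text
clock: 1.2
position: [341.2, -325.3, 192.4]
tcp_rot: [[0.969, 0.248, 0.0], [0.248, -0.969, -0.0], [-0.0, 0.0, -1.0]]
wrist_force: [0.7, -0.5, 0.3]
finger_gap: 91.2
gripper_force: 0.0
```

Request:
{"method": "arm_command", "body": {
  "series": [
    {"dx":13,"dy":-36,"dz":0,"wx":0,"wy":0,"wz":0,"fingers":91},
    {"dx":13,"dy":-36,"dz":0,"wx":0,"wy":0,"wz":0,"fingers":91},
    {"dx":13,"dy":-36,"dz":0,"wx":0,"wy":0,"wz":0,"fingers":91},
    {"dx":13,"dy":-36,"dz":0,"wx":0,"wy":0,"wz":0,"fingers":91},
    {"dx":13,"dy":-36,"dz":0,"wx":0,"wy":0,"wz":0,"fingers":91},
    {"dx":13,"dy":-36,"dz":0,"wx":0,"wy":0,"wz":0,"fingers":91},
    {"dx":13,"dy":-36,"dz":0,"wx":0,"wy":0,"wz":0,"fingers":91},
    {"dx":13,"dy":-36,"dz":0,"wx":0,"wy":0,"wz":0,"fingers":91},
    {"dx":13,"dy":-36,"dz":0,"wx":0,"wy":0,"wz":0,"fingers":91},
    {"dx":13,"dy":-36,"dz":0,"wx":0,"wy":0,"wz":0,"fingers":91}
  ]
}}

```text
clock: 2.2
position: [377.2, 55.7, 192.6]
tcp_rot: [[0.969, 0.248, 0.001], [0.248, -0.969, -0.0], [0.001, 0.001, -1.0]]
wrist_force: [0.9, -0.5, 0.8]
finger_gap: 90.8
gripper_force: 0.0
```

Request:
{"method": "arm_command", "body": {
  "series": [
    {"dx":0,"dy":0,"dz":0,"wx":0,"wy":0,"wz":0.11,"fingers":91},
    {"dx":0,"dy":0,"dz":0,"wx":0,"wy":0,"wz":0.11,"fingers":91},
    {"dx":0,"dy":0,"dz":0,"wx":0,"wy":0,"wz":0.11,"fingers":91},
    {"dx":0,"dy":0,"dz":0,"wx":0,"wy":0,"wz":0.11,"fingers":91},
    {"dx":0,"dy":0,"dz":0,"wx":0,"wy":0,"wz":0.11,"fingers":91},
    {"dx":0,"dy":0,"dz":0,"wx":0,"wy":0,"wz":0.11,"fingers":91},
    {"dx":0,"dy":0,"dz":0,"wx":0,"wy":0,"wz":0.11,"fingers":91},
    {"dx":0,"dy":0,"dz":0,"wx":0,"wy":0,"wz":0,"fingers":91},
    {"dx":0,"dy":0,"dz":0,"wx":0,"wy":0,"wz":0,"fingers":91},
    {"dx":0,"dy":0,"dz":0,"wx":0,"wy":0,"wz":0,"fingers":91}
  ]
}}

```text
clock: 3.2
position: [377.3, 54.3, 192.4]
tcp_rot: [[0.869, -0.495, -0.0], [-0.495, -0.869, -0.0], [0.0, 0.0, -1.0]]
wrist_force: [0.0, -0.2, 0.4]
finger_gap: 91.0
gripper_force: 0.0
```

```bash
python3 - <<'E'
from h import *
st=monitor.state();im=read_camera('wrist')[:,:,::-1];cv2.imwrite('pics/wrist2.png',im)
print(st['clock'],st['position'],st['tcp_rot'],st['qpos']);p=proj('wrist',[[490.5,176,92],[548,144,65]],st);print(p)
R=st['tcp_rot'];print((np.array([490.5,176,92])-st['position'])@R)
E
```

```text
3.2 [377.287  54.299 192.367] [[ 0.869 -0.495 -0.   ]
 [-0.495 -0.869 -0.   ]
 [ 0.     0.    -1.   ]] [ 0.36   0.038 -0.592  2.178  0.027  0.932 -2.336]
[[109.376 153.645]
 [116.871  94.024]]
[  38.187 -161.78   100.354]
```

View pics/wrist2.png

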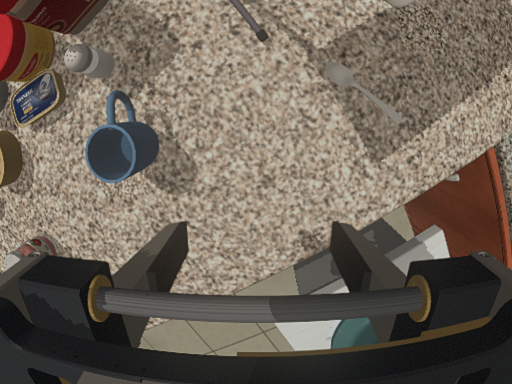

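The mug rim centre is at about (111,153) and the handle tip at about (117,93), both within 2 px of prediction. Next: move above the mug, check, then descend.

Request:
{"method": "arm_command", "body": {
  "series": [
    {"dx":3.8,"dy":-16.2,"dz":0,"wx":0,"wy":0,"wz":0,"fingers":91},
    {"dx":3.8,"dy":-16.2,"dz":0,"wx":0,"wy":0,"wz":0,"fingers":91},
    {"dx":3.8,"dy":-16.2,"dz":0,"wx":0,"wy":0,"wz":0,"fingers":91},
    {"dx":3.8,"dy":-16.2,"dz":0,"wx":0,"wy":0,"wz":0,"fingers":91},
    {"dx":3.8,"dy":-16.2,"dz":0,"wx":0,"wy":0,"wz":0,"fingers":91},
    {"dx":3.8,"dy":-16.2,"dz":0,"wx":0,"wy":0,"wz":0,"fingers":91},
    {"dx":3.8,"dy":-16.2,"dz":0,"wx":0,"wy":0,"wz":0,"fingers":91},
    {"dx":3.8,"dy":-16.2,"dz":0,"wx":0,"wy":0,"wz":0,"fingers":91},
    {"dx":3.8,"dy":-16.2,"dz":0,"wx":0,"wy":0,"wz":0,"fingers":91},
    {"dx":3.8,"dy":-16,"dz":0,"wx":0,"wy":0,"wz":0,"fingers":91}
  ]
}}

```text
clock: 4.25
position: [491.1, 176.3, 192.2]
tcp_rot: [[0.869, -0.495, -0.0], [-0.495, -0.869, -0.0], [-0.0, 0.0, -1.0]]
wrist_force: [0.7, -0.4, 0.1]
finger_gap: 90.9
gripper_force: 0.0
```

```bash
python3 - <<'E'
from h import *
st=monitor.state();im=read_camera('wrist')[:,:,::-1];cv2.imwrite('pics/wrist3.png',im)
print(st['clock'],st['position'],st['qpos']);print(proj('wrist',[[490.5,176,92],[548,144,65]],st))
E
```

```text
4.25 [491.05  176.321 192.157] [ 0.113  0.326 -0.625  1.883  0.224  1.003 -2.698]
[[259.33  187.687]
 [258.691 121.666]]
```

View pics/wrist3.png

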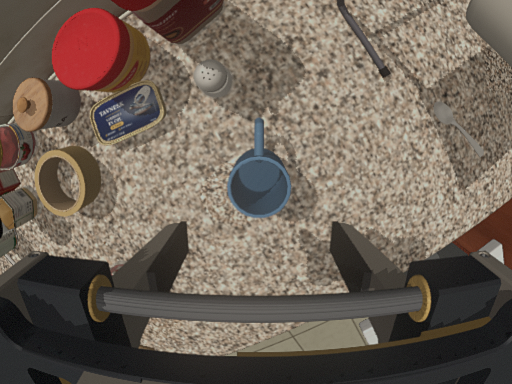

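The mug rim is centred at (259,186) with the handle straight up to (259,120), so it is aligned. Descend and grip.

Request:
{"method": "arm_command", "body": {
  "series": [
    {"dx":0,"dy":0,"dz":15,"wx":0,"wy":0,"wz":0,"fingers":91},
    {"dx":0,"dy":0,"dz":15,"wx":0,"wy":0,"wz":0,"fingers":91},
    {"dx":0,"dy":0,"dz":15,"wx":0,"wy":0,"wz":0,"fingers":91},
    {"dx":0,"dy":0,"dz":15,"wx":0,"wy":0,"wz":0,"fingers":91},
    {"dx":0,"dy":0,"dz":15,"wx":0,"wy":0,"wz":0,"fingers":91},
    {"dx":0,"dy":0,"dz":15,"wx":0,"wy":0,"wz":0,"fingers":91},
    {"dx":0,"dy":0,"dz":15,"wx":0,"wy":0,"wz":0,"fingers":91},
    {"dx":0,"dy":0,"dz":14,"wx":0,"wy":0,"wz":0,"fingers":91},
    {"dx":0,"dy":0,"dz":14,"wx":0,"wy":0,"wz":0,"fingers":91},
    {"dx":0,"dy":0,"dz":0,"wx":0,"wy":0,"wz":0,"fingers":91}
  ]
}}

```text
clock: 5.3
position: [489.3, 175.4, 57.3]
tcp_rot: [[0.868, -0.496, -0.003], [-0.496, -0.868, -0.001], [-0.002, 0.003, -1.0]]
wrist_force: [-0.3, -0.2, -0.0]
finger_gap: 90.9
gripper_force: 0.0
```

Request:
{"method": "arm_command", "body": {
  "series": [
    {"dx":0,"dy":0,"dz":0,"wx":0,"wy":0,"wz":0,"fingers":80},
    {"dx":0,"dy":0,"dz":0,"wx":0,"wy":0,"wz":0,"fingers":72},
    {"dx":0,"dy":0,"dz":0,"wx":0,"wy":0,"wz":0,"fingers":66},
    {"dx":0,"dy":0,"dz":0,"wx":0,"wy":0,"wz":0,"fingers":50},
    {"dx":0,"dy":0,"dz":0,"wx":0,"wy":0,"wz":0,"fingers":50},
    {"dx":0,"dy":0,"dz":0,"wx":0,"wy":0,"wz":0,"fingers":50},
    {"dx":0,"dy":0,"dz":0,"wx":0,"wy":0,"wz":0,"fingers":50},
    {"dx":0,"dy":0,"dz":0,"wx":0,"wy":0,"wz":0,"fingers":50},
    {"dx":0,"dy":0,"dz":0,"wx":0,"wy":0,"wz":0,"fingers":50},
    {"dx":0,"dy":0,"dz":0,"wx":0,"wy":0,"wz":0,"fingers":50}
  ]
}}

```text
clock: 6.3
position: [491.2, 176.3, 60.0]
tcp_rot: [[0.868, -0.496, 0.001], [-0.496, -0.868, 0.0], [0.001, -0.001, -1.0]]
wrist_force: [0.6, 1.0, 6.4]
finger_gap: 65.7
gripper_force: 30.0
```

Request:
{"method": "arm_command", "body": {
  "series": [
    {"dx":0,"dy":0,"dz":-10,"wx":0,"wy":0,"wz":0,"fingers":50},
    {"dx":0,"dy":0,"dz":-20,"wx":0,"wy":0,"wz":0,"fingers":50},
    {"dx":0,"dy":0,"dz":-20,"wx":0,"wy":0,"wz":0,"fingers":50},
    {"dx":0,"dy":0,"dz":-20,"wx":0,"wy":0,"wz":0,"fingers":50},
    {"dx":0,"dy":0,"dz":-20,"wx":0,"wy":0,"wz":0,"fingers":50},
    {"dx":0,"dy":0,"dz":-20,"wx":0,"wy":0,"wz":0,"fingers":50},
    {"dx":0,"dy":0,"dz":-20,"wx":0,"wy":0,"wz":0,"fingers":50},
    {"dx":0,"dy":0,"dz":0,"wx":0,"wy":0,"wz":0,"fingers":50},
    {"dx":0,"dy":0,"dz":0,"wx":0,"wy":0,"wz":0,"fingers":50},
    {"dx":0,"dy":0,"dz":0,"wx":0,"wy":0,"wz":0,"fingers":50}
  ]
}}

```text
clock: 7.3
position: [489.6, 175.3, 188.0]
tcp_rot: [[0.868, -0.496, -0.003], [-0.496, -0.868, -0.001], [-0.002, 0.002, -1.0]]
wrist_force: [-1.2, 1.0, -2.6]
finger_gap: 65.4
gripper_force: 30.0
```

```bash
python3 - <<'E'
from h import *
st=monitor.state();im=read_camera('wrist')[:,:,::-1];cv2.imwrite('pics/wrist4.png',im)
print(st['clock'],st['position'],st['qpos'])
h=cv2.cvtColor(im,cv2.COLOR_BGR2HSV);m=(h[...,0]>95)&(h[...,0]<125)&(h[...,1]>70)&(h[...,2]>40)
c=blob(m,(190,20,330,240));print(cv2.boundingRect(c),cv2.contourArea(c))
R=st['tcp_rot'];t=st['position']
# mug origin in tool expected: x=0,y=0,z=59 ahead: mug point (mx,my,mz)-> tool (mx,-my,59-mz)
f=lambda a:t+np.array([[x,-y,59-z] for x,y,z in a])@R.T
print(proj('wrist',f([(0,0,92),(71,0,52),(33,0,92),(-33,0,92),(76,0,60)]),st))
E
```

```text
7.3 [489.571 175.297 187.991] [ 0.111  0.329 -0.621  1.889  0.225  0.996 -2.7  ]
(205, 130, 109, 110) 4338.5
[[258.637 243.513]
 [258.745 118.884]
 [258.65  189.448]
 [258.629 289.74 ]
 [258.735 111.384]]
```

Gripped: gap 65.5 mm, with the lifted weight showing in the force. Next I retreat, yaw to the shelf and travel in front of it.

Request:
{"method": "arm_command", "body": {
  "series": [
    {"dx":-9,"dy":12,"dz":0,"wx":0,"wy":0,"wz":0,"fingers":50},
    {"dx":-9,"dy":12,"dz":0,"wx":0,"wy":0,"wz":0,"fingers":50},
    {"dx":-9,"dy":12,"dz":0,"wx":0,"wy":0,"wz":0,"fingers":50},
    {"dx":-9,"dy":12,"dz":0,"wx":0,"wy":0,"wz":0,"fingers":50},
    {"dx":-9,"dy":12,"dz":0,"wx":0,"wy":0,"wz":0,"fingers":50},
    {"dx":-9,"dy":12,"dz":0,"wx":0,"wy":0,"wz":0,"fingers":50},
    {"dx":-9,"dy":12,"dz":0,"wx":0,"wy":0,"wz":0,"fingers":50},
    {"dx":-9,"dy":12,"dz":0,"wx":0,"wy":0,"wz":0,"fingers":50},
    {"dx":-9,"dy":12,"dz":0,"wx":0,"wy":0,"wz":0,"fingers":50},
    {"dx":-9,"dy":12,"dz":0,"wx":0,"wy":0,"wz":0,"fingers":50}
  ]
}}

```text
clock: 8.35
position: [351.6, 116.0, 188.6]
tcp_rot: [[0.868, -0.496, -0.002], [-0.496, -0.868, -0.0], [-0.002, 0.001, -1.0]]
wrist_force: [-0.6, -0.1, -3.1]
finger_gap: 65.6
gripper_force: 30.0
```

Request:
{"method": "arm_command", "body": {
  "series": [
    {"dx":0,"dy":0,"dz":0,"wx":0,"wy":0,"wz":-0.12,"fingers":50},
    {"dx":0,"dy":0,"dz":0,"wx":0,"wy":0,"wz":-0.12,"fingers":50},
    {"dx":0,"dy":0,"dz":0,"wx":0,"wy":0,"wz":-0.12,"fingers":50},
    {"dx":0,"dy":0,"dz":0,"wx":0,"wy":0,"wz":-0.12,"fingers":50},
    {"dx":0,"dy":0,"dz":0,"wx":0,"wy":0,"wz":-0.12,"fingers":50},
    {"dx":-4,"dy":35,"dz":0,"wx":0,"wy":0,"wz":0,"fingers":50},
    {"dx":-4,"dy":40,"dz":0,"wx":0,"wy":0,"wz":0,"fingers":50},
    {"dx":-4,"dy":40,"dz":0,"wx":0,"wy":0,"wz":0,"fingers":50},
    {"dx":-4,"dy":40,"dz":0,"wx":0,"wy":0,"wz":0,"fingers":50},
    {"dx":-4,"dy":40,"dz":0,"wx":0,"wy":0,"wz":0,"fingers":50}
  ]
}}

```text
clock: 9.35
position: [347.8, -81.0, 188.8]
tcp_rot: [[0.997, 0.081, -0.001], [0.081, -0.997, 0.0], [-0.001, -0.0, -1.0]]
wrist_force: [1.5, 0.3, -2.5]
finger_gap: 65.9
gripper_force: 30.0
```

Request:
{"method": "arm_command", "body": {
  "series": [
    {"dx":-4,"dy":40,"dz":0,"wx":0,"wy":0,"wz":0,"fingers":50},
    {"dx":-4,"dy":40,"dz":0,"wx":0,"wy":0,"wz":0,"fingers":50},
    {"dx":-4,"dy":40,"dz":0,"wx":0,"wy":0,"wz":0,"fingers":50},
    {"dx":-4,"dy":40,"dz":0,"wx":0,"wy":0,"wz":0,"fingers":50},
    {"dx":-4,"dy":40,"dz":0,"wx":0,"wy":0,"wz":0,"fingers":50},
    {"dx":-4,"dy":40,"dz":0,"wx":0,"wy":0,"wz":0,"fingers":50},
    {"dx":0,"dy":0,"dz":0,"wx":0,"wy":0.13,"wz":0,"fingers":50},
    {"dx":0,"dy":0,"dz":0,"wx":0,"wy":0.13,"wz":0,"fingers":50},
    {"dx":0,"dy":0,"dz":0,"wx":0,"wy":0.13,"wz":0,"fingers":50},
    {"dx":0,"dy":0,"dz":0,"wx":0,"wy":0.13,"wz":0,"fingers":50}
  ]
}}

```text
clock: 10.35
position: [343.4, -318.3, 187.8]
tcp_rot: [[0.888, 0.084, 0.451], [0.072, -0.996, 0.045], [0.453, -0.008, -0.891]]
wrist_force: [-0.7, 1.4, -3.3]
finger_gap: 65.6
gripper_force: 30.0
```

```bash
python3 - <<'E'
from h import *
st=monitor.state();im=read_camera('wrist')[:,:,::-1];cv2.imwrite('pics/wrist5.png',im);np.save('st5.npy',st,allow_pickle=True)
print(st['clock'],st['position'],st['tcp_rot'],st['qpos'])
print(proj('wrist',[[554,-295,214],[540,-139,214],[554,-295,272]],st))
R=st['tcp_rot'];t=st['position']
f=lambda a:t+np.array([[x,-y,59-z] for x,y,z in a])@R.T
print(proj('wrist',f([(57.5,0,74.5),(71,0,52),(33,0,92),(-33,0,92)]),st))
cv2.imwrite('pics/wrist5b.png',cv2.resize(im,(800,600)))
E
```

```text
10.35 [ 343.376 -318.291  187.796] [[ 0.888  0.084  0.451]
 [ 0.072 -0.996  0.045]
 [ 0.453 -0.008 -0.891]] [ 1.101  0.076 -0.127  2.249 -0.658  0.692 -0.024]
[[252.753 -18.272]
 [ 96.693   2.516]
 [251.067 -70.518]]
[[259.034 142.587]
 [259.032 119.236]
 [259.028 189.779]
 [258.99  289.948]]
```

View pics/wrist5b.png

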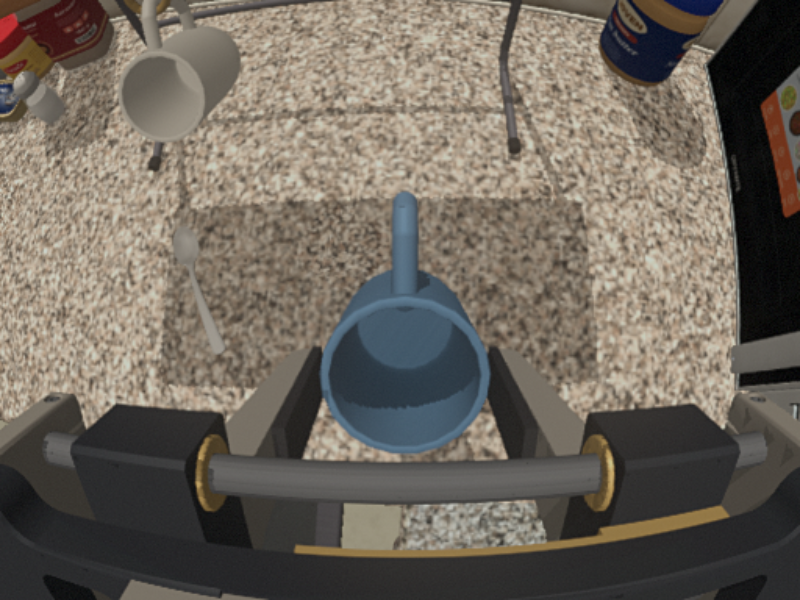

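The wrist view shows the mug held straight, its handle tip at display (404,192). The white mug is at (180,80), and the hook is above the picture. I tilt further to see it.

Request:
{"method": "arm_command", "body": {
  "series": [
    {"dx":0,"dy":0,"dz":0,"wx":0,"wy":0.11,"wz":0,"fingers":50},
    {"dx":0,"dy":0,"dz":0,"wx":0,"wy":0.11,"wz":0,"fingers":50},
    {"dx":0,"dy":0,"dz":0,"wx":0,"wy":0.11,"wz":0,"fingers":50},
    {"dx":0,"dy":0,"dz":0,"wx":0,"wy":0.11,"wz":0,"fingers":50},
    {"dx":0,"dy":10,"dz":0,"wx":0,"wy":0,"wz":0,"fingers":50},
    {"dx":0,"dy":10,"dz":0,"wx":0,"wy":0,"wz":0,"fingers":50},
    {"dx":0,"dy":10,"dz":0,"wx":0,"wy":0,"wz":0,"fingers":50},
    {"dx":0,"dy":0,"dz":0,"wx":0,"wy":0,"wz":0,"fingers":50},
    {"dx":0,"dy":0,"dz":0,"wx":0,"wy":0,"wz":0,"fingers":50},
    {"dx":0,"dy":0,"dz":0,"wx":0,"wy":0,"wz":0,"fingers":50}
  ]
}}

```text
clock: 11.4
position: [347.8, -345.8, 187.6]
tcp_rot: [[0.639, 0.091, 0.764], [0.049, -0.996, 0.077], [0.768, -0.012, -0.64]]
wrist_force: [0.4, -0.8, -2.1]
finger_gap: 65.7
gripper_force: 30.0
```

```bash
python3 - <<'E'
from h import *
st=monitor.state();im=read_camera('wrist')[:,:,::-1];cv2.imwrite('pics/wrist6.png',im);np.save('st6.npy',st,allow_pickle=True)
print(st['clock'],st['position'],st['tcp_rot'],st['qpos'])
p=proj('wrist',[[554,-295,214],[540,-139,214],[554,-295,272],[555.3,-310.4,224]],st);print(p)
u,v=map(int,p[0]);x0=max(0,u-80);y0=max(0,v-70)
print(x0,y0);a=cv2.resize(im[y0:y0+120,x0:x0+160],None,fx=5,fy=5,interpolation=cv2.INTER_CUBIC);cv2.imwrite('pics/wrist6b.png',a)
E
```

```text
11.4 [ 347.765 -345.837  187.633] [[ 0.639  0.091  0.764]
 [ 0.049 -0.996  0.077]
 [ 0.768 -0.012 -0.64 ]] [ 1.437  0.253 -0.178  2.319 -1.259  0.863  0.795]
[[230.211  44.992]
 [105.214  58.724]
 [226.593  -2.399]
 [243.582  36.803]]
150 0
```

View pics/wrist6b.png

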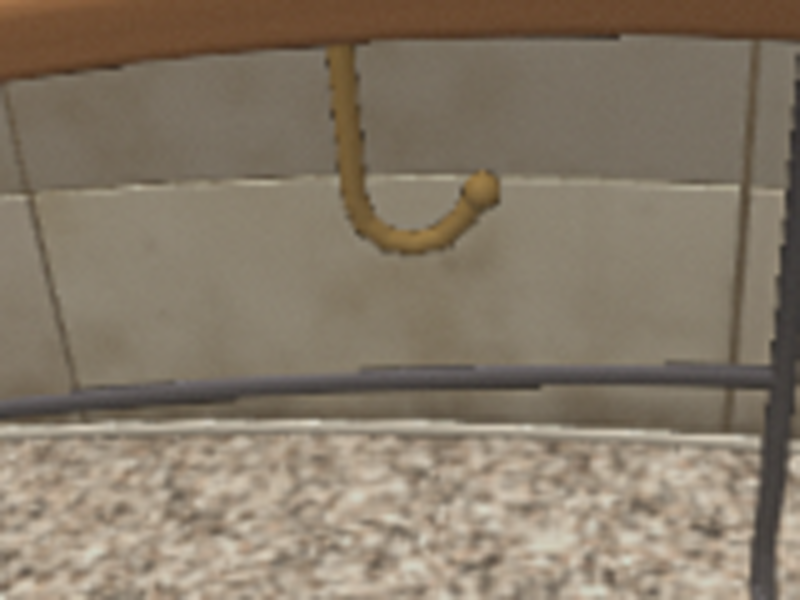

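The hook seat is at crop (410,230), raw (231.6,45.5), and the ball is at raw (246.2,37.2), within 1.5–2.6 px of prediction.

```bash
python3 - <<'E'
from h import *
st=np.load('st6.npy',allow_pickle=True).item()
o,d=ray('wrist',[[231.6,45.5],[246.2,37.2]],st)
xs=np.array([.996,.086,0]);
for k,P in((0,[554,-295,214]),(1,[555.3,-310.4,224])):
    print('plane',o+d[k]*((np.array(P)-o)@xs/(d[k]@xs)),'z',o+d[k]*(P[2]-o[2])/d[k,2])
# top-view cast of board edge again gives x; scene check of hook by brass colour
im=cv2.imread('pics/scene0.png')[95:130,315:350];h=cv2.cvtColor(im,cv2.COLOR_BGR2HSV)
E
cat > plan.py <<'E'
from h import *
# tool pose for mug eye/corner at a target: arg H, tilt, mug point, offset along (xs,ys,up)
def tcp(H,th,pt,off,yaw):
    xs=np.array([np.cos(yaw),np.sin(yaw),0]);ys=np.array([-np.sin(yaw),np.cos(yaw),0]);up=np.array([0,0,1.])
    R=np.c_[np.cos(th)*xs+np.sin(th)*up,-ys,np.sin(th)*xs-np.cos(th)*up]
    t=np.array([pt[0],0,59-pt[1]]); return R,H+np.c_[xs,ys,up]@off-R@t
E
python3 - <<'E'
from plan import *
from scipy.spatial.transform import Rotation as Ro
st=monitor.state()
R,t=tcp(np.array([554,-297,214.]),.52,(47,56),np.array([-60,-45,4.]),.086)
print(t,(t-st['position'])@R,'rot',Ro.from_matrix(st['tcp_rot'].T@R).as_rotvec())
E
```

```text
plane [ 554.131 -296.513  213.265] z [ 552.689 -296.799  214.   ]
plane [ 555.546 -313.25   223.413] z [ 554.31  -313.427  224.   ]
[ 455.965 -350.619  197.25 ] [98.132 14.024 45.058] rot [-0.012 -0.356 -0.005]
```

Request:
{"method": "arm_command", "body": {
  "series": [
    {"dx":0,"dy":0,"dz":0,"wx":-0.004,"wy":-0.09,"wz":0,"fingers":50},
    {"dx":0,"dy":0,"dz":0,"wx":-0.004,"wy":-0.09,"wz":0,"fingers":50},
    {"dx":0,"dy":0,"dz":0,"wx":-0.004,"wy":-0.09,"wz":0,"fingers":50},
    {"dx":0,"dy":0,"dz":0,"wx":0,"wy":0,"wz":0,"fingers":50},
    {"dx":0,"dy":0,"dz":0,"wx":0,"wy":0,"wz":0,"fingers":50},
    {"dx":0,"dy":0,"dz":0,"wx":0,"wy":0,"wz":0,"fingers":50},
    {"dx":0,"dy":0,"dz":0,"wx":0,"wy":0,"wz":0,"fingers":50},
    {"dx":0,"dy":0,"dz":0,"wx":0,"wy":0,"wz":0,"fingers":50},
    {"dx":0,"dy":0,"dz":0,"wx":0,"wy":0,"wz":0,"fingers":50},
    {"dx":0,"dy":0,"dz":0,"wx":0,"wy":0,"wz":0,"fingers":50}
  ]
}}

```text
clock: 12.45
position: [346.7, -346.9, 187.2]
tcp_rot: [[0.819, 0.08, 0.568], [0.063, -0.997, 0.049], [0.57, -0.004, -0.822]]
wrist_force: [0.3, 0.1, -3.6]
finger_gap: 65.7
gripper_force: 30.0
```

```bash
cat > next.py <<'E'
import sys
from plan import *
from scipy.spatial.transform import Rotation as Ro
st=monitor.state();a=list(map(float,sys.argv[1:]))
R,t=tcp(np.array([554,-297,214.]),a[0],(47,56),np.array(a[1:4]),.086)
print(st['clock'],'tgt',t,'d',(t-st['position'])@st['tcp_rot'],'rot',Ro.from_matrix(st['tcp_rot'].T@R).as_rotvec(),st['qpos'])
E
python3 next.py .6 -60 -45 4
```

```text
12.45 tgt [ 457.752 -350.465  193.938] d [94.581 12.313 57.311] rot [ 0.    -0.006 -0.008] [ 1.266  0.142 -0.175  2.248 -0.887  0.711  0.283]
```

Request:
{"method": "arm_command", "body": {
  "series": [
    {"dx":10.5,"dy":1.4,"dz":6.4,"wx":0,"wy":0,"wz":-0.002,"fingers":50},
    {"dx":10.5,"dy":1.4,"dz":6.4,"wx":0,"wy":0,"wz":-0.002,"fingers":50},
    {"dx":10.5,"dy":1.4,"dz":6.4,"wx":0,"wy":0,"wz":-0.002,"fingers":50},
    {"dx":10.5,"dy":1.4,"dz":6.4,"wx":0,"wy":0,"wz":-0.002,"fingers":50},
    {"dx":10.5,"dy":1.4,"dz":6.4,"wx":0,"wy":0,"wz":0,"fingers":50},
    {"dx":10.5,"dy":1.4,"dz":6.4,"wx":0,"wy":0,"wz":0,"fingers":50},
    {"dx":10.5,"dy":1.4,"dz":6.4,"wx":0,"wy":0,"wz":0,"fingers":50},
    {"dx":10.5,"dy":1.4,"dz":6.4,"wx":0,"wy":0,"wz":0,"fingers":50},
    {"dx":10.5,"dy":1.4,"dz":6.4,"wx":0,"wy":0,"wz":0,"fingers":50},
    {"dx":0,"dy":0,"dz":0,"wx":0,"wy":0,"wz":0,"fingers":50}
  ]
}}

```text
clock: 13.45
position: [460.1, -349.5, 194.3]
tcp_rot: [[0.818, 0.089, 0.568], [0.074, -0.996, 0.05], [0.57, 0.001, -0.821]]
wrist_force: [-1.4, 0.4, -2.5]
finger_gap: 65.7
gripper_force: 30.0
```

```bash
python3 next.py .6 0 -45 4; python3 - <<'E'
from h import *
st=monitor.state();im=read_camera('wrist')[:,:,::-1];cv2.imwrite('pics/wrist7.png',im)
print(proj('wrist',[[554,-297,214],[555.3,-313,224]],st))
R=st['tcp_rot'];t=st['position'];f=lambda a:t+np.array([[x,-y,59-z] for x,y,z in a])@R.T
print(proj('wrist',f([(57.5,0,74.5),(71,0,52),(33,0,92)]),st))
E
```

```text
13.45 tgt [ 517.53  -345.311  193.938] d [47.119  0.948 33.123] rot [-0.001 -0.007  0.003] [ 1.094  0.231 -0.24   2.118 -0.841  0.595  0.052]
[[202.601  92.863]
 [221.64   84.102]]
[[259.032 142.696]
 [259.028 119.337]
 [259.03  189.887]]
```

```bash
cat > brass.py <<'E'
from h import *
def brass(f):
    im=cv2.imread(f);h=cv2.cvtColor(im,cv2.COLOR_BGR2HSV);m=(h[...,0]>14)&(h[...,0]<28)&(h[...,1]>95)&(h[...,2]>70)
    return m
E
python3 - <<'E'
from brass import *
for f,b in(('pics/wrist6.png',(150,10,310,60)),('pics/wrist7.png',(180,65,245,110))):
    c=blob(brass(f),b);p=c[:,0];print(f,cv2.boundingRect(c),cv2.contourArea(c),'bottom',p[p[:,1]==p[:,1].max()].mean(0),'right',p[p[:,0]==p[:,0].max()].mean(0))
E
```

```text
pics/wrist6.png (215, 10, 35, 41) 267.5 bottom [232.  50.] right [249.  38.]
pics/wrist7.png (180, 81, 48, 22) 371.0 bottom [203. 102.] right [227.   86.5]
```

The hook's columns match. Its rows sit about 2 px lower, so the hook is about 1.5 mm nearer. Advance to the right of the tip.

Request:
{"method": "arm_command", "body": {
  "series": [
    {"dx":5.5,"dy":0.2,"dz":4,"wx":0,"wy":0,"wz":0,"fingers":50},
    {"dx":5.5,"dy":0.2,"dz":4,"wx":0,"wy":0,"wz":0,"fingers":50},
    {"dx":5.5,"dy":0.2,"dz":4,"wx":0,"wy":0,"wz":0,"fingers":50},
    {"dx":5.5,"dy":0.2,"dz":4,"wx":0,"wy":0,"wz":0,"fingers":50},
    {"dx":5.5,"dy":0.2,"dz":4,"wx":0,"wy":0,"wz":0,"fingers":50},
    {"dx":5.5,"dy":0,"dz":4,"wx":0,"wy":0,"wz":0,"fingers":50},
    {"dx":5.5,"dy":0,"dz":4,"wx":0,"wy":0,"wz":0,"fingers":50},
    {"dx":5,"dy":0,"dz":4,"wx":0,"wy":0,"wz":0,"fingers":50},
    {"dx":2,"dy":0,"dz":0,"wx":0,"wy":0,"wz":0,"fingers":50},
    {"dx":0,"dy":0,"dz":0,"wx":0,"wy":0,"wz":0,"fingers":50}
  ]
}}

```text
clock: 14.5
position: [513.9, -346.1, 193.6]
tcp_rot: [[0.819, 0.087, 0.568], [0.072, -0.996, 0.049], [0.57, 0.001, -0.822]]
wrist_force: [-0.2, 0.1, -2.6]
finger_gap: 65.6
gripper_force: 30.0
```

```bash
python3 next.py .6 -1.5 -45 3.5; python3 - <<'E'
from brass import *
st=monitor.state();im=read_camera('wrist')[:,:,::-1];cv2.imwrite('pics/wrist8.png',im);cv2.imwrite('pics/scene8.png',read_camera('scene')[:,:,::-1])
print(st['wrist_force'],proj('wrist',[[552.5,-297,213.5],[553.8,-313,223.5],[552.5,-297,208]],st))
R=st['tcp_rot'];t=st['position'];f=lambda a:t+np.array([[x,-y,59-z] for x,y,z in a])@R.T
print(proj('wrist',f([(57.5,0,74.5),(71,0,52),(33,0,92),(47,0,56)]),st))
m=brass('pics/wrist8.png')
cs,_=cv2.findContours(m[:250].astype(np.uint8),0,1)
print([(cv2.boundingRect(c),cv2.contourArea(c)) for c in cs if cv2.contourArea(c)>8])
a=im[20:170,150:350];b=cv2.imread('pics/scene8.png')[75:165,270:390]
cv2.imwrite('pics/v8.png',np.hstack([cv2.resize(a,(400,300),interpolation=cv2.INTER_CUBIC),cv2.resize(b,(400,300),interpolation=cv2.INTER_CUBIC)]))
E
```

```text
14.5 tgt [ 516.036 -345.44   193.438] d [ 1.67  -0.514  1.368] rot [ 0.    -0.006  0.002] [ 1.002  0.282 -0.247  2.051 -0.799  0.545 -0.065]
[-0.166  0.103 -2.603] [[193.127 155.994]
 [213.948 149.011]
 [194.665 159.428]]
[[259.031 142.695]
 [259.027 119.336]
 [259.029 189.887]
 [259.025 155.616]]
[((508, 185, 4, 7), 11.5), ((6, 133, 7, 10), 9.0), ((0, 126, 22, 18), 32.0), ((12, 120, 21, 14), 37.5), ((94, 118, 23, 8), 23.0), ((209, 115, 14, 5), 9.0), ((148, 115, 20, 8), 33.5), ((332, 107, 22, 7), 24.5), ((272, 106, 13, 4), 12.0), ((416, 105, 38, 26), 359.0), ((219, 104, 18, 13), 36.5), ((105, 66, 15, 14), 23.0), ((100, 61, 8, 5), 10.5), ((391, 57, 7, 7), 9.0), ((13, 56, 28, 42), 443.0), ((384, 43, 11, 11), 31.0), ((100, 41, 31, 25), 293.5), ((378, 29, 13, 13), 30.0), ((0, 26, 32, 39), 224.5), ((0, 16, 10, 24), 61.0), ((10, 12, 15, 9), 23.0), ((43, 0, 63, 38), 381.5), ((36, 0, 34, 17), 199.0)]
```

The board now hides the hook, so I go on by geometry and watch the force: slide left 45 mm over the tip.

Request:
{"method": "arm_command", "body": {
  "series": [
    {"dx":1,"dy":-0.5,"dz":1,"wx":0,"wy":0,"wz":0,"fingers":50},
    {"dx":0,"dy":-5,"dz":0,"wx":0,"wy":0,"wz":0,"fingers":50},
    {"dx":0,"dy":-5,"dz":0,"wx":0,"wy":0,"wz":0,"fingers":50},
    {"dx":0,"dy":-5,"dz":0,"wx":0,"wy":0,"wz":0,"fingers":50},
    {"dx":0,"dy":-5,"dz":0,"wx":0,"wy":0,"wz":0,"fingers":50},
    {"dx":0,"dy":-5,"dz":0,"wx":0,"wy":0,"wz":0,"fingers":50},
    {"dx":0,"dy":-5,"dz":0,"wx":0,"wy":0,"wz":0,"fingers":50},
    {"dx":0,"dy":0,"dz":0,"wx":0,"wy":0,"wz":0,"fingers":50},
    {"dx":0,"dy":0,"dz":0,"wx":0,"wy":0,"wz":0,"fingers":50},
    {"dx":0,"dy":0,"dz":0,"wx":0,"wy":0,"wz":0,"fingers":50}
  ]
}}

```text
clock: 15.6
position: [512.6, -314.3, 193.2]
tcp_rot: [[0.819, 0.089, 0.567], [0.073, -0.996, 0.051], [0.57, -0.0, -0.822]]
wrist_force: [0.3, 1.4, -0.3]
finger_gap: 66.0
gripper_force: 30.0
```

```bash
python3 next.py .6 -1.5 0 3.5; python3 next.py .6 -1.5 -15 3.5; python3 - <<'E'
from brass import *
im=read_camera('scene')[:,:,::-1];cv2.imwrite('pics/scene9.png',im);w=read_camera('wrist')[:,:,::-1];cv2.imwrite('pics/wrist9.png',w)
print(monitor.state()['torque'])
E
```

```text
15.6 tgt [ 512.17  -300.606  193.438] d [  0.782 -13.723   0.213] rot [-0.002 -0.006  0.002] [ 0.981  0.246 -0.269  2.102 -0.818  0.513 -0.081]
15.6 tgt [ 513.459 -315.551  193.438] d [0.746 1.277 0.182] rot [-0.002 -0.006  0.002] [ 0.981  0.246 -0.269  2.102 -0.818  0.513 -0.081]
[0.235 0.521 0.321]
```

Request:
{"method": "arm_command", "body": {
  "series": [
    {"dx":0.4,"dy":-4,"dz":0,"wx":0,"wy":0,"wz":0,"fingers":50},
    {"dx":0,"dy":-4,"dz":0,"wx":0,"wy":0,"wz":0,"fingers":50},
    {"dx":0,"dy":-4,"dz":0,"wx":0,"wy":0,"wz":0,"fingers":50},
    {"dx":0,"dy":-1.5,"dz":0,"wx":0,"wy":0,"wz":0,"fingers":50},
    {"dx":0,"dy":0,"dz":0,"wx":0,"wy":0,"wz":0,"fingers":50},
    {"dx":0,"dy":0,"dz":0,"wx":0,"wy":0,"wz":0,"fingers":50},
    {"dx":0,"dy":0,"dz":0,"wx":0,"wy":0,"wz":0,"fingers":50},
    {"dx":0,"dy":0,"dz":0,"wx":0,"wy":0,"wz":0,"fingers":50},
    {"dx":0,"dy":0,"dz":0,"wx":0,"wy":0,"wz":0,"fingers":50},
    {"dx":0,"dy":0,"dz":0,"wx":0,"wy":0,"wz":0,"fingers":50}
  ]
}}

```text
clock: 16.7
position: [511.5, -302.3, 193.5]
tcp_rot: [[0.819, 0.087, 0.568], [0.072, -0.996, 0.049], [0.57, 0.001, -0.822]]
wrist_force: [0.2, -0.1, -1.7]
finger_gap: 65.8
gripper_force: 30.0
```

```bash
python3 next.py .6 -1.5 0 3.5;  python3 - <<'E'
from brass import *
im=read_camera('scene')[:,:,::-1];cv2.imwrite('pics/scene10.png',im)
print(monitor.state()['torque'],monitor.state()['wrist_force'])
E
```

```text
16.7 tgt [ 512.17  -300.606  193.438] d [ 0.62  -1.645  0.461] rot [ 0.    -0.006  0.001] [ 0.971  0.23  -0.278  2.124 -0.826  0.497 -0.09 ]
[-0.07   0.901 -0.03 ] [ 0.308 -0.302 -2.594]
```

No contact on the way over. Now lower straight down (world) 20 mm.

Request:
{"method": "arm_command", "body": {
  "series": [
    {"dx":-1.1,"dy":-0.5,"dz":1.7,"wx":0,"wy":0,"wz":0,"fingers":50},
    {"dx":-1.1,"dy":-0.5,"dz":1.7,"wx":0,"wy":0,"wz":0,"fingers":50},
    {"dx":-1.1,"dy":0,"dz":1.7,"wx":0,"wy":0,"wz":0,"fingers":50},
    {"dx":-1.1,"dy":0,"dz":1.7,"wx":0,"wy":0,"wz":0,"fingers":50},
    {"dx":-1.1,"dy":0,"dz":1.7,"wx":0,"wy":0,"wz":0,"fingers":50},
    {"dx":-1.1,"dy":0,"dz":1.7,"wx":0,"wy":0,"wz":0,"fingers":50},
    {"dx":-1.1,"dy":0,"dz":1.7,"wx":0,"wy":0,"wz":0,"fingers":50},
    {"dx":-1.1,"dy":0,"dz":1.7,"wx":0,"wy":0,"wz":0,"fingers":50},
    {"dx":-1.1,"dy":0,"dz":1.7,"wx":0,"wy":0,"wz":0,"fingers":50},
    {"dx":0,"dy":0,"dz":0,"wx":0,"wy":0,"wz":0,"fingers":50}
  ]
}}

```text
clock: 17.75
position: [512.6, -301.3, 175.6]
tcp_rot: [[0.818, 0.087, 0.568], [0.072, -0.996, 0.048], [0.57, 0.001, -0.821]]
wrist_force: [1.3, 0.5, 1.6]
finger_gap: 65.8
gripper_force: 30.0
```

```bash
python3 next.py .6 -1.5 0 -22;  python3 - <<'E'
from brass import *
im=read_camera('scene')[:,:,::-1];cv2.imwrite('pics/scene11.png',im)
print(monitor.state()['torque'],monitor.state()['wrist_force'])
E
```

```text
17.75 tgt [ 512.17  -300.606  167.938] d [-4.668 -0.726  6.108] rot [ 0.001 -0.007  0.001] [ 0.984  0.262 -0.298  2.138 -0.869  0.458 -0.036]
[ 0.163 -0.243  0.047] [2.136 1.628 1.728]
```

Request:
{"method": "arm_command", "body": {
  "series": [
    {"dx":0.8,"dy":0,"dz":0.6,"wx":0,"wy":0,"wz":0,"fingers":50},
    {"dx":0.8,"dy":0,"dz":0.6,"wx":0,"wy":0,"wz":0,"fingers":50},
    {"dx":-0.6,"dy":0,"dz":0.8,"wx":0,"wy":0,"wz":0,"fingers":50},
    {"dx":-0.6,"dy":0,"dz":0.8,"wx":0,"wy":0,"wz":0,"fingers":50},
    {"dx":-0.6,"dy":0,"dz":0.8,"wx":0,"wy":0,"wz":0,"fingers":50},
    {"dx":-0.6,"dy":0,"dz":0.8,"wx":0,"wy":0,"wz":0,"fingers":50},
    {"dx":0,"dy":0,"dz":0,"wx":0,"wy":0,"wz":0,"fingers":50},
    {"dx":0,"dy":0,"dz":0,"wx":0,"wy":0,"wz":0,"fingers":50},
    {"dx":0,"dy":0,"dz":0,"wx":0,"wy":0,"wz":0,"fingers":50},
    {"dx":0,"dy":0,"dz":0,"wx":0,"wy":0,"wz":0,"fingers":50}
  ]
}}

```text
clock: 18.8
position: [514.1, -301.1, 171.4]
tcp_rot: [[0.819, 0.087, 0.568], [0.072, -0.996, 0.048], [0.57, 0.001, -0.822]]
wrist_force: [2.0, 0.4, 2.7]
finger_gap: 65.6
gripper_force: 30.0
```

```bash
python3 next.py .6 -1.5 0 -22;  python3 - <<'E'
from brass import *
im=read_camera('scene')[:,:,::-1];cv2.imwrite('pics/scene12.png',im)
w=read_camera('wrist')[:,:,::-1];cv2.imwrite('pics/wrist12.png',w)
print(monitor.state()['torque'],monitor.state()['wrist_force'])
a=np.hstack([cv2.resize(im[85:185,270:390],(400,333),interpolation=cv2.INTER_CUBIC),cv2.resize(w,(400,300))[:].copy() if 0 else cv2.resize(w[60:310,100:400],(400,333))])
cv2.imwrite('pics/v12.png',a)
E
```

```text
18.8 tgt [ 512.17  -300.606  167.938] d [-3.478 -0.677  1.768] rot [ 0.001 -0.006  0.001] [ 0.984  0.271 -0.302  2.138 -0.876  0.448 -0.027]
[ 0.078 -0.284  0.062] [1.909 0.058 2.414]
```

View pics/v12.png

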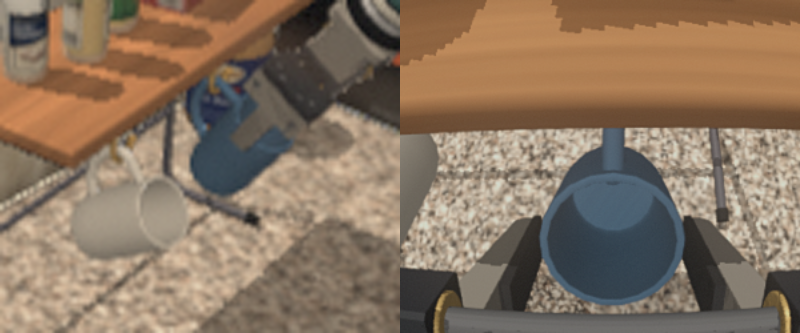

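The crop shows the brass hook through the blue handle at (213,78), and the white mug still on its hook. I tilt a little more about the hook towards the hanging angle, then open slowly.

Request:
{"method": "arm_command", "body": {
  "series": [
    {"dx":0.6,"dy":0,"dz":2.2,"wx":0,"wy":0.04,"wz":0,"fingers":50},
    {"dx":0.6,"dy":0,"dz":2.2,"wx":0,"wy":0.04,"wz":0,"fingers":50},
    {"dx":0.6,"dy":0,"dz":2.2,"wx":0,"wy":0.04,"wz":0,"fingers":50},
    {"dx":0.6,"dy":0,"dz":2.2,"wx":0,"wy":0.04,"wz":0,"fingers":50},
    {"dx":0.6,"dy":0,"dz":2.2,"wx":0,"wy":0.04,"wz":0,"fingers":50},
    {"dx":0,"dy":0,"dz":0,"wx":0,"wy":0,"wz":0,"fingers":50},
    {"dx":0,"dy":0,"dz":0,"wx":0,"wy":0,"wz":0,"fingers":50},
    {"dx":0,"dy":0,"dz":0,"wx":0,"wy":0,"wz":0,"fingers":50},
    {"dx":0,"dy":0,"dz":0,"wx":0,"wy":0,"wz":0,"fingers":50},
    {"dx":0,"dy":0,"dz":0,"wx":0,"wy":0,"wz":0,"fingers":50}
  ]
}}

```text
clock: 19.9
position: [522.7, -299.7, 162.3]
tcp_rot: [[0.699, 0.089, 0.71], [0.063, -0.996, 0.062], [0.712, 0.002, -0.702]]
wrist_force: [-3.0, -1.9, -0.2]
finger_gap: 65.4
gripper_force: 30.0
```

```bash
python3 next.py .8 -1.5 0 -20;  python3 - <<'E'
from h import *
s=monitor.state();print(s['torque'],s['wrist_force'],s['position'])
E
```

```text
19.9 tgt [ 517.737 -300.126  162.374] d [-3.445  0.018 -3.623] rot [-0.001  0.007  0.003] [ 1.478  0.442 -0.802  2.203 -1.28   0.293  0.523]
[-0.174  1.001 -0.256] [-2.965 -1.946 -0.213] [ 522.714 -299.667  162.286]
```

q5 is close to its range limit, so no more tilt. Open slowly.

Request:
{"method": "arm_command", "body": {
  "series": [
    {"dx":0,"dy":0,"dz":0,"wx":0,"wy":0,"wz":0,"fingers":66},
    {"dx":0,"dy":0,"dz":0,"wx":0,"wy":0,"wz":0,"fingers":67},
    {"dx":0,"dy":0,"dz":0,"wx":0,"wy":0,"wz":0,"fingers":69},
    {"dx":0,"dy":0,"dz":0,"wx":0,"wy":0,"wz":0,"fingers":72},
    {"dx":0,"dy":0,"dz":0,"wx":0,"wy":0,"wz":0,"fingers":76},
    {"dx":0,"dy":0,"dz":0,"wx":0,"wy":0,"wz":0,"fingers":80},
    {"dx":0,"dy":0,"dz":0,"wx":0,"wy":0,"wz":0,"fingers":84},
    {"dx":0,"dy":0,"dz":0,"wx":0,"wy":0,"wz":0,"fingers":88},
    {"dx":0,"dy":0,"dz":0,"wx":0,"wy":0,"wz":0,"fingers":91},
    {"dx":0,"dy":0,"dz":0,"wx":0,"wy":0,"wz":0,"fingers":91}
  ]
}}

```text
clock: 20.9
position: [522.4, -299.8, 162.5]
tcp_rot: [[0.698, 0.088, 0.711], [0.061, -0.996, 0.063], [0.714, -0.001, -0.7]]
wrist_force: [-0.2, -0.3, 1.0]
finger_gap: 91.0
gripper_force: 0.0
```

```bash
cat > bl.py <<'E'
from h import *
import sys
s=monitor.state();print(s['clock'],s['wrist_force'],s['position'],s['qpos'])
for n,b in(('scene',(310,85,390,165)),('wrist',(150,60,370,330))):
    im=read_camera(n)[:,:,::-1];cv2.imwrite(f'pics/{n}_{s["clock"]:.2f}.png',im);h=cv2.cvtColor(im,cv2.COLOR_BGR2HSV)
    m=(h[...,0]>95)&(h[...,0]<125)&(h[...,1]>80)&(h[...,2]>35)
    c=blob(m,b);M=cv2.moments(c);print(n,cv2.boundingRect(c),M['m00'],M['m10']/M['m00'],M['m01']/M['m00'])
E
python3 bl.py
```

```text
20.9 [-0.231 -0.31   1.006] [ 522.356 -299.754  162.498] [ 1.484  0.444 -0.807  2.203 -1.28   0.294  0.523]
scene (320, 124, 19, 16) 78.0 326.534188034188 131.64529914529913
wrist (238, 180, 54, 76) 1714.5 263.48692524545544 220.15213376105763
```

Released, with the wrist force near zero. Back out along the tool axis.

Request:
{"method": "arm_command", "body": {
  "series": [
    {"dx":0,"dy":0,"dz":-5,"wx":0,"wy":0,"wz":0,"fingers":91},
    {"dx":0,"dy":0,"dz":-8,"wx":0,"wy":0,"wz":0,"fingers":91},
    {"dx":0,"dy":0,"dz":-10,"wx":0,"wy":-0.02,"wz":0,"fingers":91},
    {"dx":0,"dy":0,"dz":-10,"wx":0,"wy":-0.02,"wz":0,"fingers":91},
    {"dx":0,"dy":0,"dz":-10,"wx":0,"wy":-0.02,"wz":0,"fingers":91},
    {"dx":0,"dy":0,"dz":-10,"wx":0,"wy":-0.02,"wz":0,"fingers":91},
    {"dx":0,"dy":0,"dz":-10,"wx":0,"wy":-0.02,"wz":0,"fingers":91},
    {"dx":0,"dy":0,"dz":-10,"wx":0,"wy":-0.02,"wz":0,"fingers":91},
    {"dx":0,"dy":0,"dz":-10,"wx":0,"wy":-0.02,"wz":0,"fingers":91},
    {"dx":0,"dy":0,"dz":-10,"wx":0,"wy":-0.02,"wz":0,"fingers":91}
  ]
}}

```text
clock: 22.0
position: [459.4, -305.2, 232.2]
tcp_rot: [[0.803, 0.087, 0.59], [0.07, -0.996, 0.052], [0.592, 0.0, -0.806]]
wrist_force: [0.3, 0.0, -0.5]
finger_gap: 91.5
gripper_force: 0.0
```

```bash
python3 bl.py
```

```text
22.0 [ 0.291  0.047 -0.502] [ 459.383 -305.222  232.178] [ 1.352  0.142 -0.556  2.154 -0.786  0.596 -0.065]
scene (321, 124, 26, 17) 112.0 329.20535714285717 132.84821428571428Traceback (most recent call last):
  File "bl.py", line 7, in <module>
    c=blob(m,b);M=cv2.moments(c);print(n,cv2.boundingRect(c),M['m00'],M['m10']/M['m00'],M['m01']/M['m00'])
                                                                      ~~~~~~~~^~~~~~~~~
ZeroDivisionError: float division by zero
```

Request:
{"method": "arm_command", "body": {
  "series": [
    {"dx":-11,"dy":0,"dz":-3,"wx":0,"wy":0,"wz":0,"fingers":91},
    {"dx":-11,"dy":0,"dz":-3,"wx":0,"wy":0,"wz":0,"fingers":91},
    {"dx":-11,"dy":0,"dz":-3,"wx":0,"wy":0,"wz":0,"fingers":91},
    {"dx":-11,"dy":0,"dz":-3,"wx":0,"wy":0,"wz":0,"fingers":91},
    {"dx":-11,"dy":0,"dz":-3,"wx":0,"wy":0,"wz":0,"fingers":91},
    {"dx":-11,"dy":0,"dz":-3,"wx":0,"wy":0,"wz":0,"fingers":91},
    {"dx":-11,"dy":0,"dz":-3,"wx":0,"wy":0,"wz":0,"fingers":91},
    {"dx":-11,"dy":0,"dz":-3,"wx":0,"wy":0,"wz":0,"fingers":91},
    {"dx":0,"dy":0,"dz":0,"wx":0,"wy":0.05,"wz":0,"fingers":91},
    {"dx":0,"dy":0,"dz":0,"wx":0,"wy":0.05,"wz":0,"fingers":91}
  ]
}}

```text
clock: 23.1
position: [375.4, -312.6, 198.6]
tcp_rot: [[0.738, 0.087, 0.67], [0.065, -0.996, 0.059], [0.672, 0.0, -0.741]]
wrist_force: [0.4, -0.2, -0.4]
finger_gap: 91.1
gripper_force: 0.0
```

```bash
cat > fin.py <<'E'
from h import *
s=monitor.state();print(s['clock'],s['position'],s['qpos'])
th=.977;yaw=.086;xs=np.array([np.cos(yaw),np.sin(yaw),0]);up=np.array([0,0,1.]);mx=np.cos(th)*xs+np.sin(th)*up;mz=-np.sin(th)*xs+np.cos(th)*up;my=np.cross(mz,mx)
H=np.array([553,-297,213.7]);a=np.linspace(0,6.28,40)
O=H-57.5*mx-74.5*mz
pts=np.array([O+33*(np.cos(t)*mx+np.sin(t)*my)+z*mz for t in a for z in(0,92)])
for n in('wrist','scene'):
    im=read_camera(n)[:,:,::-1];cv2.imwrite(f'pics/{n}F{s["clock"]:.2f}.png',im);h=cv2.cvtColor(im,cv2.COLOR_BGR2HSV)
    m=(h[...,0]>95)&(h[...,0]<125)&(h[...,1]>70)&(h[...,2]>35)
    p=proj(n,pts,s);e=cv2.boundingRect(p.astype(np.float32));print(n,'expect body',e)
    c=blob(m,(max(0,e[0]-30),max(0,e[1]-30),e[0]+e[2]+30,e[1]+e[3]+30));print('blue',cv2.boundingRect(c),cv2.contourArea(c))
E
python3 fin.py
```

```text
23.1 [ 375.416 -312.615  198.595] [ 1.577  0.154 -0.522  2.309 -1.084  0.678  0.458]
wrist expect body (225, 65, 68, 73)
blue (228, 38, 65, 82) 1723.0
scene expect body (316, 116, 37, 27)
blue (321, 104, 32, 37) 673.0
```

Request:
{"method": "arm_command", "body": {
  "series": [
    {"dx":0,"dy":0,"dz":0,"wx":0,"wy":0,"wz":0,"fingers":91},
    {"dx":0,"dy":0,"dz":0,"wx":0,"wy":0,"wz":0,"fingers":91},
    {"dx":0,"dy":0,"dz":0,"wx":0,"wy":0,"wz":0,"fingers":91},
    {"dx":0,"dy":0,"dz":0,"wx":0,"wy":0,"wz":0,"fingers":91},
    {"dx":0,"dy":0,"dz":0,"wx":0,"wy":0,"wz":0,"fingers":91},
    {"dx":0,"dy":0,"dz":0,"wx":0,"wy":0,"wz":0,"fingers":91},
    {"dx":0,"dy":0,"dz":0,"wx":0,"wy":0,"wz":0,"fingers":91},
    {"dx":0,"dy":0,"dz":0,"wx":0,"wy":0,"wz":0,"fingers":91},
    {"dx":0,"dy":0,"dz":0,"wx":0,"wy":0,"wz":0,"fingers":91},
    {"dx":0,"dy":0,"dz":0,"wx":0,"wy":0,"wz":0,"fingers":91}
  ]
}}

```text
clock: 24.2
position: [375.6, -312.7, 198.5]
tcp_rot: [[0.739, 0.088, 0.668], [0.065, -0.996, 0.059], [0.671, -0.001, -0.742]]
wrist_force: [-1.3, 0.5, 0.9]
finger_gap: 91.4
gripper_force: 0.0
```

```bash
python3 fin.py; python3 - <<'E'
import cv2,glob,numpy as np
fs=sorted(glob.glob('pics/sceneF*'));a=cv2.imread('pics/scene0.png').astype(int);b,c=[cv2.imread(f).astype(int) for f in fs[-2:]]
for n,(x0,y0,x1,y1) in dict(white=(285,125,328,165),salt_tub=(150,195,222,250),jam=(148,275,185,325),blue=(315,100,360,145)).items():
    print(n,abs(a-c)[y0:y1,x0:x1].mean(),abs(b-c)[y0:y1,x0:x1].mean())
E
```

```text
24.2 [ 375.556 -312.684  198.521] [ 1.575  0.154 -0.522  2.307 -1.079  0.677  0.453]
wrist expect body (225, 65, 68, 73)
blue (230, 38, 63, 85) 1706.5
scene expect body (316, 116, 37, 27)
blue (321, 104, 32, 37) 678.0
white 6.557170542635659 0.9922480620155039
salt_tub 1.8643939393939395 1.0672558922558923
jam 1.4264864864864866 0.943963963963964
blue 22.190123456790122 1.1455144032921811
```

```bash
python3 -c "
from workcell import ticket
print(ticket.close_job())"
```

```text
the job is handed in; nothing more can be done
None
```

The blue mug hangs at rest by its handle on the free hook, the white mug was still on its hook and the loose things unmoved in the last pictures, and the job was handed in at about 24 s without a verdict being shown.

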